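# Load the photoreactor and hold the bayonet lamp in its start position

### The arm

A 6-joint arm with a two-finger parallel gripper is mounted at the origin on the work surface. World frame = base frame: x ahead of the robot, y to its left, z up, the work surface at z = 0. Lengths are in m, angles in rad, forces in N, time in s.
With the tool pointing down it reaches from about 0.35 to 1 m from the base axis. Payload 7.1 kg.
Tool frame: the origin (TCP) lies between the finger pads; the fingertips stand 22 mm ahead of it and the grasp point (between the pads) lies 3 mm ahead of it; z points along the fingers, y is the line along which they close (so a half turn about z gives the same grasp; the last joint's range is limited). The gripper opens to 85 mm and grips with 20 to 120 N. Pads are 22 mm wide; open, the fingers measure 114 mm over their backs; the gripper's body (76 mm by 85 mm) begins 54 mm behind the grasp point. The pads swing forward as they close: fully open they stand 13 mm farther back than shut.
Start: joints at [1.178, 0.423, 1.63, -0, 1.089, -0.019], TCP at [0.228, 0.582, 0.253] pointing down, gripper open.
Joint ranges: [-3, 3], [-0.9, 2.11], [0.09, 2.58], [-1.31, 4.45], [0.11, 2.69], [-2.54, 2.54]. Speed limits (rad/s): [2.39, 2.39, 3.01, 3.14, 3.14, 3.14].

### API

Orientations are given as a rotation vector (axis times angle).
In Python, from rig import manip gives the robot as it stands. The module is installed in compiled form; this text tells all that it offers. Calls block until the motion is done:
- manip.move_to(position, orientation): joint-space move of the TCP to a pose.
- manip.servo_line(position, orientation=None, rate=0.15): straight line of the TCP; orientation=None keeps the orientation; rate is the mean speed in m/s.
- manip.set_joints(angles): joint-space move.
- manip.command_gripper(opening, f_grip=None): finger opening in m; f_grip is the grip in N (None keeps the last); returns when the fingers have stopped.
- manip.hold(seconds).
- manip.solve_ik(position, orientation): joint angles nearest the present ones, or None.
- manip.camera(name): name is "scene" or "top" or "wrist"; returns a dict with "image" (384x512x3 uint8, red, green, blue), "fx", "fy", "cx", "cy" (pixels), "k1" (the pictures are not rectified: a ray, as slopes to the right and down, at radius r is drawn at 1 + k1 r^2 times it, then the intrinsics apply), "cam_to_world" (4x4, takes a point from camera to world coordinates); the wrist camera has in their place "mount" (4x4, takes a point from camera to tool coordinates, whose origin is the TCP and whose axes are the flange's). Camera axes: x right, y down, z forward; pixel columns grow to the right and rows downward; lengths in m; the calibration is good to about 2 mm. A picture is of the moment at which its call begins: read the wrist's pose just before it. There is no depth.
A pose or a line that the arm cannot do raises manip.IKError and nothing moves.
- manip.sign_off(): hands the job in; it is judged then, once.
Readings, each from a call of its own:
- manip.get_time(): time.
- manip.get_joint_positions(): joint angles.
- manip.get_joint_vel(): joint speeds.
- manip.get_tau(): joint torques, N m.
- manip.get_position(): TCP position.
- manip.get_ee_rot(): TCP orientation.
- manip.get_contact_force(): force on the tool from outside, world axes, zero at the start.
- manip.get_torque(): the same for the moment, N m.
- manip.get_width(): finger opening in m.
- manip.get_grip_force(): force on a finger pad.
Only numpy, scipy, OpenCV 4.12 (cv2) and the standard library are available. Lean on these libraries where they do the work, as an engineer would, in place of code of your own. Each camera call takes 0.05 s, during which the arm holds its last target. There are 200 camera calls.

### The job

Take the tray of vials by its upright handle and slide it into the opening of the grey photoreactor until it is fully home, keeping the vials standing in it. Then take the lamp cartridge from its cork ring, lower it into the bayonet socket on the reactor's roof with its lugs in the entry slots, push it down against the spring and twist it a quarter turn clockwise (seen from above) to the stop. The contact ring in the socket springs back if let go, so finish while still gripping the lamp, holding it seated and turned; leave the beaker, brown bottle and empty cork ring alone.

Things in the scene. Friction and masses are not known exactly. Their poses are not given: they have to be found in the camera images.
- reactor: grey painted photoreactor, fixed box 170 (x) x 150 (y) x 95 mm (z), origin at the centre of its underside on the bench; round dark bayonet socket on the roof. Tray opening in its -x face (x = -85), level with the bench, 68 wide, 80 high, centred on y = 0; two flared lips 20 high reach to x = -115, 98 apart at the tips. Inner stop at x = +33
- tray_home (a point): where the tray's origin lies when it is fully home against the inner stop, its front edge then flush with the reactor's face: reactor x = -25 mm, y = 0, on the bench; axes as the reactor, with which the tray's axes then agree
- tray: open aluminium tray of 4 x 2 compartments, 116 (x) x 60 (y) x 32 mm, wall 3 mm, loose on the bench in front of the opening, about 0.4 kg loaded. Origin under the centre of the compartments. Its +x end goes into the opening first; the handle is at the -x end
- tray_handle (a point): point to grip on the tray's black upright handle fin, 55 mm above the tray's underside, at tray x = -90 mm, y = 0; axes as the tray. The fin is 12 mm thick (tray y), 30 mm long (tray x), its top at 71 mm, and remains outside the reactor when the tray is home
- vial0: white-capped glass sample vial, 23 mm diameter, 48 mm tall, origin at the centre of its underside; stands loose in a compartment of the tray
- vial1: white-capped glass sample vial, 23 mm diameter, 48 mm tall, origin at the centre of its underside; stands loose in a compartment of the tray
- vial2: white-capped glass sample vial, 23 mm diameter, 48 mm tall, origin at the centre of its underside; stands loose in a compartment of the tray
- vial3: white-capped glass sample vial, 23 mm diameter, 48 mm tall, origin at the centre of its underside; stands loose in a compartment of the tray
- lamp: lamp cartridge, 0.15 kg, 70 mm tall, stands on the bench in the cork ring. Origin: centre of underside. Plug 32 diameter, 26 long; two lugs along +x and -x, 7 wide, 6 to 12 up, 46 over both tips; flange 48 diameter, 26 to 36 up; black finger bar 40 long (x, in line with the lugs), 14 thick (y), 36 to 70 up. Half a turn makes no difference
- lamp_grip (a point): point to grip on the lamp's finger bar, on the axis 58 mm above the underside; axes as the lamp
- lamp_rest: fixed cork ring around the lamp's foot, 90 mm outside, 54 mm inside diameter, 22 mm high, origin at the centre of its underside
- socket_mouth (a point): centre of the socket's top face, 125 mm above the bench, reactor axes. Bore 36 diameter, entry slots 11 wide along +x and -x, 7 deep, over a ring channel. Lamp underside meets the plunger 12 mm below the mouth, lugs still in the slots; 19 to 26 mm below, the lugs run in the channel and it turns clockwise only, 1.5 rad to the stop; 26 is bottom
- plunger (a joint): spring plunger under the lamp: 0 up, 0.014 m fully down; pushes up with about 3.6 N at the top, 6.8 N at 7 mm and 9.9 N at the bottom
- contact_ring (a joint): ring hidden in the socket, pushed round only by the lamp's lugs: 0 as sprung back, 1.4 rad at the stop, growing clockwise from above. Starts to move after 0.1 rad of free play of the lamp; let go, it springs back, at least part of the way; its return spring gives 0.06 N m at 0, 0.18 N m at the stop
- beaker: bystander: glass beaker, 70 mm diameter, 90 mm tall, origin at the centre of its underside
- reagent: bystander: brown glass bottle, 60 mm diameter, 130 mm tall, origin at the centre of its underside
- cork_ring: bystander: empty loose cork ring, 80 mm outside, 44 mm inside diameter, 28 mm high, origin at the centre of its underside

How it is judged:
By the outcome, as a careful person would: the job done as asked, in the order asked, and still so for the second after the job is handed in, while the arm keeps its last pose, push and grip.
It also fails if it takes over 58 s, if anything falls off the work surface, if the arm or the gripper's body presses on something with over 40 N, if the wrist force passes 120 N, or if a joint passes its speed limit or range.

## Working session

There is one attempt and no reset: what is moved stays moved. The work goes in short steps, each a Python script; the robot and the scene stay as the last script left them, time stands still between calls to the robot, and variables do not carry over. Pictures are saved under pics/ and viewed, at most 10 in all, crops included, and the job is handed in when it is done.

```bash
mkdir -p pics; cat > h.py <<'E'
import numpy as np, cv2
from rig import manip
from scipy.spatial.transform import Rotation as R
def cam(name):
    if name=="wrist":
        p=np.array(manip.get_position()); r=R.from_rotvec(manip.get_ee_rot()).as_matrix()
    c=manip.camera(name)
    if name=="wrist":
        T=np.eye(4);T[:3,:3]=r;T[:3,3]=p
        c["T"]=T@np.array(c["mount"])
    else: c["T"]=np.array(c["cam_to_world"])
    return c
def ray(c,u,v):
    x=np.array([(u-c["cx"])/c["fx"],(v-c["cy"])/c["fy"]]); s=x.copy()
    for _ in range(20): s=x/(1+c["k1"]*(s@s))
    d=c["T"][:3,:3]@np.array([s[0],s[1],1]); return c["T"][:3,3],d
def onz(c,u,v,z):
    o,d=ray(c,u,v); return o+d*(z-o[2])/d[2]
def proj(c,P):
    q=np.linalg.inv(c["T"])@np.append(P,1); s=q[:2]/q[2]; s=s*(1+c["k1"]*(s@s))
    return np.array([s[0]*c["fx"]+c["cx"],s[1]*c["fy"]+c["cy"]])
def tri(*obs):
    A=np.zeros((3,3));b=np.zeros(3)
    L=[]
    for c,u,v in obs:
        o,d=ray(c,u,v);d=d/np.linalg.norm(d);M=np.eye(3)-np.outer(d,d);A+=M;b+=M@o;L.append((M,o))
    p=np.linalg.solve(A,b); return p,[np.linalg.norm(M@(p-o)) for M,o in L]
def save(c,fn,k=1.5):
    cv2.imwrite(fn,cv2.resize(c["image"][:,:,::-1],None,fx=k,fy=k))
def down(yaw): # tool z down, tool x at yaw in world
    return (R.from_euler('z',yaw)*R.from_euler('x',np.pi)).as_rotvec()
E
python3 - <<'E'
from h import *
import pickle
for n in("top","scene"):
    c=cam(n);save(c,f"pics/{n}0.png");pickle.dump(c,open(n+".pkl","wb"))
    print(n,c["fx"],c["k1"],c["T"].round(3).tolist())
print(manip.get_time(),R.from_rotvec(manip.get_ee_rot()).as_matrix().round(3).tolist())
c=cam("wrist");print(np.array(c["mount"]).round(3).tolist())
E
```

```text
top 391.8503479482984 -0.059528870283285386 [[-0.004, -0.982, 0.187, 0.426], [-1.0, 0.002, -0.013, 0.075], [0.013, -0.187, -0.982, 1.159], [0.0, 0.0, 0.0, 1.0]]
scene 476.80148142652234 -0.1763401975104738 [[0.377, 0.802, -0.463, 1.358], [0.926, -0.324, 0.193, -0.259], [0.005, -0.502, -0.865, 1.481], [0.0, 0.0, 0.0, 1.0]]
0.1 [[-0.931, 0.365, -0.001], [0.365, 0.931, -0.001], [0.0, -0.001, -1.0]]
[[0.001, -0.952, -0.307, 0.08], [1.0, 0.001, -0.0, 0.0], [0.0, -0.307, 0.952, -0.121], [0.0, 0.0, 0.0, 1.0]]
```

View pics/top0.png

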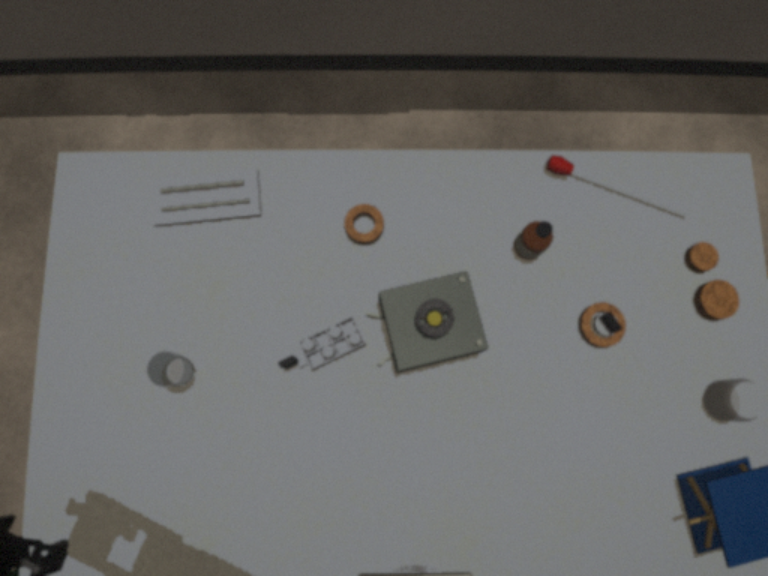

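View pics/scene0.png

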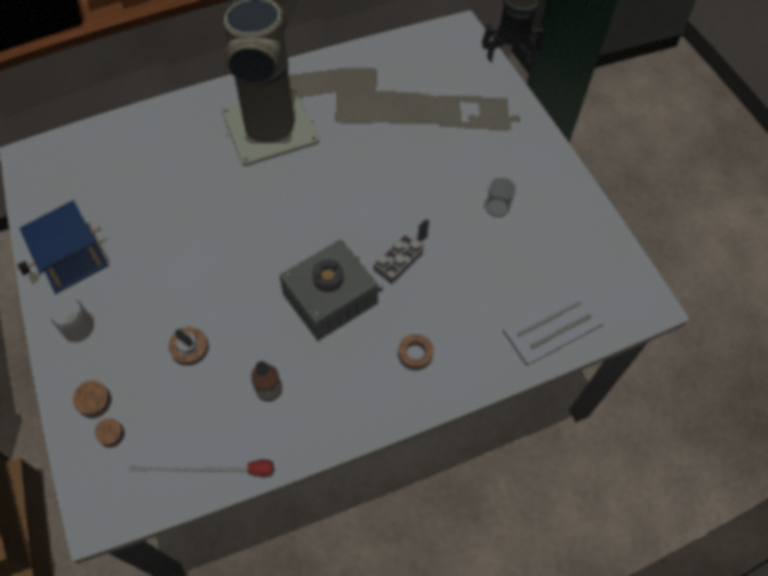

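The top view (shown at 1.5x) has the handle fin at (288,362), tray centre at (333,344), reactor roof about (433,320) with its socket at (434,319), and lamp bar at (612,323) in the ring at (603,325). In the scene view the fin is at (423,230), the socket at (328,274) and the lamp bar at (186,338). The reactor's +x points roughly along world -y.

```bash
python3 - <<'E'
from h import *
import pickle
t=pickle.load(open("top.pkl","rb"));s=pickle.load(open("scene.pkl","rb"))
def dark(c,u,v,r,th):
    g=cv2.cvtColor(c["image"],cv2.COLOR_RGB2GRAY); u,v=int(u/1.5),int(v/1.5)
    w=g[v-r:v+r,u-r:u+r]; m=(w<th).astype(np.uint8)
    n,l,st,ce=cv2.connectedComponentsWithStats(m); i=1+np.argmax(st[1:,4]); 
    pts=np.argwhere(l==i)[:,::-1].astype(np.float32)
    return ce[i]+[u-r,v-r],st[i,4],cv2.minAreaRect(pts),w.min()
for nm,a,b in(("fin",(288,362),(423,230)),("bar",(612,323),(186,338)),):
    A=dark(t,*a,12,55);B=dark(s,*b,12,55);print(nm,A,B);print(tri((t,*A[0]),(s,*B[0])))
def yel(c,u,v,r=14):
    u,v=int(u/1.5),int(v/1.5); w=c["image"][v-r:v+r,u-r:u+r].astype(int)
    m=(w[...,0]-w[...,2]>30); p=np.argwhere(m)[:,::-1]; return p.mean(0)+[u-r,v-r],len(p)
A=yel(t,434,319);B=yel(s,328,274);print("yel",A,B,tri((t,*A[0]),(s,*B[0])))
# reactor roof outline in top: corners (display/1.5)
for q in((379,293),(466,272),(487,348),(397,372)): print(onz(t,q[0]/1.5,q[1]/1.5,.095))
for q,z in(((603,325),.022),((364,225),.028),((178,373),.09),((544,230),.13),((333,344),.032)): print(q,onz(t,q[0]/1.5,q[1]/1.5,z))
E
```

```text
fin (array([192.35849057, 241.39622642]), np.int32(53), ((12.200000762939453, 12.400001525878906), (5.366563320159912, 10.733126640319824), 63.43495178222656), np.uint8(31)) (array([281.63636364, 153.38181818]), np.int32(55), ((11.78846263885498, 12.05769157409668), (4.706787109375, 12.74754810333252), 11.309932708740234), np.uint8(32))
(array([0.49849067, 0.2362643 , 0.03990962]), [np.float64(0.0015716672933951856), np.float64(0.00157166729339512)])
bar (array([406.72897196, 214.79439252]), np.int32(107), ((10.743242263793945, 12.04054069519043), (14.182211875915527, 7.904839515686035), 54.46232223510742), np.uint8(20)) (array([122.1372549 , 224.74509804]), np.int32(51), ((10.250000953674316, 12.250000953674316), (12.020814895629883, 4.242640495300293), 45.0), np.uint8(34))
(array([ 0.57004911, -0.37974158,  0.05540097]), [np.float64(0.00014756811563526527), np.float64(0.00014756811563542937)])
yel (array([289.27160494, 211.72839506]), 81) (array([218.05405405, 182.56756757]), 37) (array([ 0.57193592, -0.03404629,  0.11614478]), [np.float64(0.0004685014380576404), np.float64(0.0004685014380575964)])
[0.62063471 0.06352653 0.095     ]
[ 0.65997307 -0.09830344  0.095     ]
[ 0.51867787 -0.13225962  0.095     ]
[0.4762758  0.03173226 0.095     ]
(603, 325) [ 0.56883542 -0.37890661  0.022     ]
(364, 225) [0.7711937  0.09229878 0.028     ]
(178, 373) [0.47509881 0.42765362 0.09      ]
(544, 230) [ 0.73097571 -0.23895544  0.13      ]
(333, 344) [0.53292552 0.15141327 0.032     ]
```

```bash
python3 - <<'E'
from h import *
import pickle
for i,p in enumerate([(.505,.215,.22),(.535,.14,.24)]):
    manip.move_to(p,down(1.957))
    c=cam("wrist");save(c,f"pics/w{i}.png");pickle.dump(c,open(f"w{i}.pkl","wb"))
print(manip.get_time(),manip.get_joint_positions())
E
```

```text
2.3583 [ 2.35230978e-01  3.34783689e-01  1.80171116e+00  4.14966405e-04
  1.00528658e+00 -1.51323665e-01]
```

View pics/w0.png

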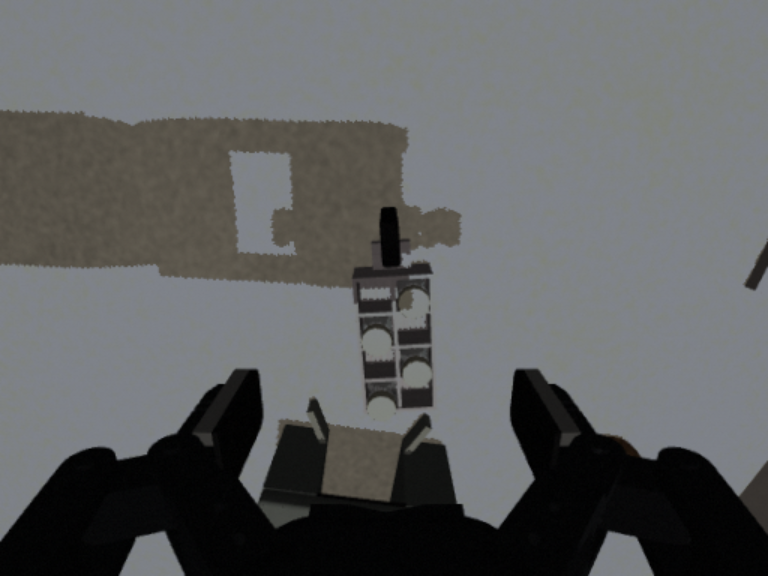

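View pics/w1.png

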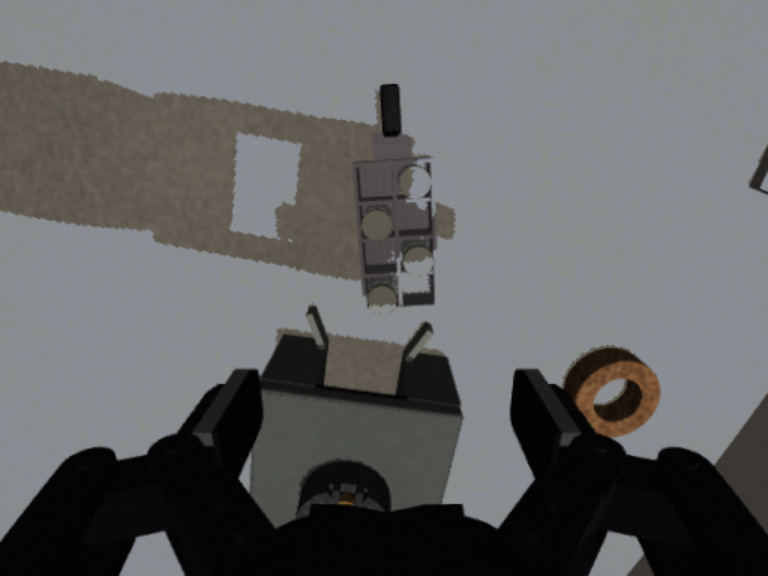

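w0 and w1 (shown at 1.5x) have the fin at (390,237) and (390,110). Tray corners in w1 are about (354,161), (432,156) and (435,304). The lip tips are at (312,400)/(425,417) in w0 and (312,307)/(430,323) in w1. I'll enlarge both for exact corners.

```bash
python3 - <<'E'
from h import *
import pickle
a=pickle.load(open("w0.pkl","rb"));b=pickle.load(open("w1.pkl","rb"))
A=a["image"][130:340,165:310,::-1];B=b["image"][50:260,165:310,::-1]
im=np.hstack([A,B]);im=np.clip(im.astype(float)*1.5,0,255).astype(np.uint8)
cv2.imwrite("pics/crop.png",cv2.resize(im,None,fx=2.75,fy=2.75,interpolation=cv2.INTER_CUBIC))
E
```

```text
(no output)
```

View pics/crop.png

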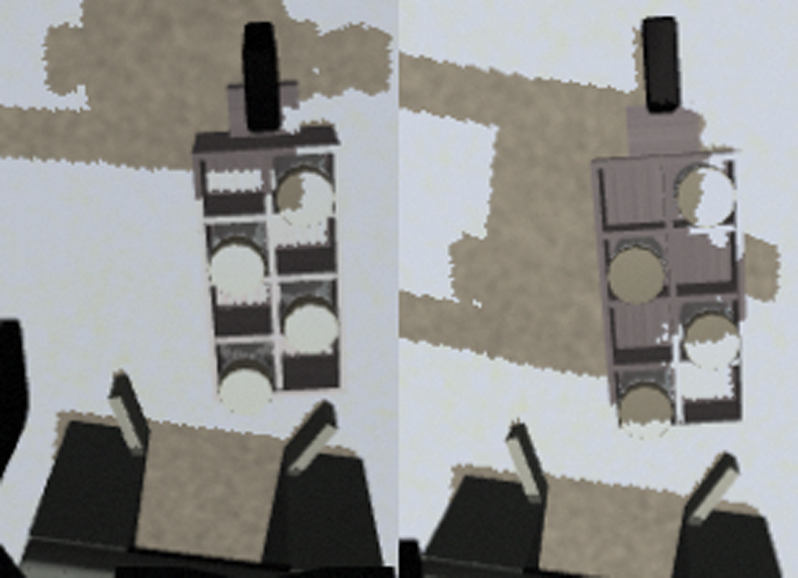

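The crop shows the fin, the rim corners and the lips clearly in both views: rim TL (197,152)/(592,160), TR (336,147)/(740,151), BR (340,388)/(742,420), plus the lip top strips.

```bash
python3 - <<'E'
from h import *
import pickle
a=pickle.load(open("w0.pkl","rb"));b=pickle.load(open("w1.pkl","rb"))
L=lambda x,y:(a,165+x/2.75-.3,130+y/2.75-.3)
Rr=lambda x,y:(b,165+(x-398.75)/2.75-.3,50+y/2.75-.3)
D={"TL":((197,152),(592,160)),"TR":((336,147),(740,151)),"BR":((340,388),(742,420)),
"lipLtip":((112,395),(508,440)),"lipRtip":((330,412),(735,462)),"lipLbase":((140,453),(537,500)),"lipRbase":((291,472),(690,523))}
P={}
for k,(l,r) in D.items():
    p,e=tri(L(*l),Rr(*r));P[k]=p;print(k,p.round(4),np.round(e,4))
ang=lambda d:np.arctan2(d[1],d[0])
print("tray yaw side",ang(P["BR"]-P["TR"]),"end",ang(P["TL"]-P["TR"])-np.pi/2-0*np.pi, "len",np.linalg.norm(P["BR"]-P["TR"]),np.linalg.norm(P["TL"]-P["TR"]))
# on-plane version
q={k:onz(*Rr(*D[k][1]),.032) for k in("TL","TR","BR")}
print({k:v.round(4) for k,v in q.items()},ang(q["BR"]-q["TR"]))
for k in D:
  if "lip" in k: print(k,onz(*Rr(*D[k][1]),.02).round(4),onz(*L(*D[k][0]),.02).round(4))
# fin top in w1
for nm,c,f,z in(("w1",b,Rr,.071),):
    for pt in((645,18),(677,18),(679,108),(648,112)): print("fin",onz(*f(*pt),z).round(4))
# front roof edge in w1
g=cv2.cvtColor(b["image"],cv2.COLOR_RGB2GRAY)
from_=[(262,377),(461,413)]
E=[]
for u in range(195,295,5):
    col=g[235:300,u].astype(float); i=np.argmax(np.diff(cv2.GaussianBlur(col[:,None],(1,3),0)[:,0])); E.append(onz(b,u,235+i+.5,.095)[:2])
E=np.array(E);vx,vy,x0,y0=cv2.fitLine(E.astype(np.float32),cv2.DIST_HUBER,0,.001,.001).ravel();print("roof edge",vx,vy,x0,y0,"yaw",np.arctan2(vy,vx), E[[0,-1]])
E
```

```text
TL [0.4865 0.1959 0.0323] [0.0008 0.0008]
TR [0.5376 0.2205 0.037 ] [0.0006 0.0006]
BR [0.5853 0.1179 0.0325] [0. 0.]
lipLtip [0.4933 0.0622 0.0131] [0.0003 0.0003]
lipRtip [0.5967 0.0891 0.006 ] [0.0008 0.0008]
lipLbase [0.5158 0.0423 0.0214] [0.0001 0.0001]
lipRbase [0.588  0.0565 0.0171] [0.0005 0.0005]
tray yaw side -1.1357697650726906 end -4.263240271790545 len 0.11325827910369865 0.0569928244081173
{'TL': array([0.4857, 0.1955, 0.032 ]), 'TR': array([0.5387, 0.2209, 0.032 ]), 'BR': array([0.5855, 0.1177, 0.032 ])} -1.1455594407055323
lipLtip [0.4933 0.0651 0.02  ] [0.4931 0.0671 0.02  ]
lipRtip [0.5938 0.0942 0.02  ] [0.5909 0.0972 0.02  ]
lipLbase [0.5157 0.0416 0.02  ] [0.5161 0.0414 0.02  ]
lipRbase [0.5868 0.0576 0.02  ] [0.5874 0.0588 0.02  ]
fin [0.4878 0.2477 0.071 ]
fin [0.4977 0.2517 0.071 ]
fin [0.5095 0.2252 0.071 ]
fin [0.5001 0.2199 0.071 ]
roof edge 0.9720529 0.2347621 0.54468596 0.047489613 yaw 0.23697382 [[0.50570381 0.03759816]
 [0.60390818 0.06188177]]
```

Consistent results: the reactor centre is about (0.5717,-0.0333) with yaw -1.33. The tray yaw is -1.14 and the fin is at (0.4985,0.237). Gripping the fin and moving to the pre-insertion pose.

```bash
cat >> h.py <<'E'
C=np.array([.5717,-.0333]);Y=-1.33
def rx(x,y=0):
    return C+R.from_euler('z',Y).as_matrix()[:2,:2]@[x,y]
def st(): 
    p=manip.get_position();print("t",round(manip.get_time(),2),"p",np.round(p,4),"F",np.round(manip.get_contact_force(),1),"M",np.round(manip.get_torque(),2),"w",round(manip.get_width(),4),"g",np.round(manip.get_grip_force(),0))
E
python3 - <<'E'
from h import *
import pickle
manip.command_gripper(.05)
manip.move_to((.4985,.237,.13),down(2.0))
manip.servo_line((.4985,.237,.058),rate=.1);st()
manip.command_gripper(0.0,60);st()
p=rx(-.270)
manip.servo_line((*p,.058),down(Y+np.pi),rate=.05);st()
c=cam("wrist");save(c,"pics/w2.png");pickle.dump(c,open("w2.pkl","wb"))
E
```

```text
t 4.32 p [0.499  0.2371 0.0584] F [0.2 0.4 1. ] M [-0.    0.01  0.  ] w 0.05 g 0.0
t 4.74 p [0.4989 0.2373 0.0586] F [-0.2  0.1  5.4] M [-0.01  0.1  -0.04] w 0.0113 g 59.0
t 5.13 p [0.5082 0.2291 0.0586] F [2.5 0.1 5.8] M [-0.17 -0.31  0.02] w 0.0111 g 59.0
```

View pics/w2.png

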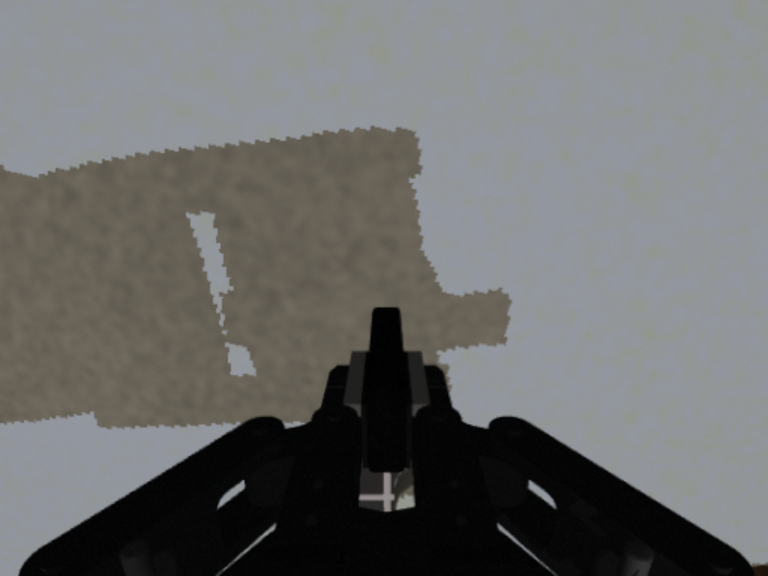

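The wrist view shows only the gripped fin at (386,390), so the reactor is hidden. I'll insert in force-checked steps.

```bash
python3 - <<'E'
from h import *
import pickle
for x in(-.24,-.22,-.20,-.18,-.16):
    manip.servo_line((*rx(x),.058),rate=.05)
    F=R.from_euler('z',-Y).apply(manip.get_contact_force());print(x,"F reactor",F.round(1),"M",np.round(manip.get_torque(),2),round(manip.get_time(),2))
    if abs(F[1])>15 or abs(F[0])>20: break
st();c=cam("top");pickle.dump(c,open("top2.pkl","wb"))
cv2.imwrite("pics/top2.png",cv2.resize(c["image"][160:290,160:340,::-1],None,fx=4,fy=4,interpolation=cv2.INTER_CUBIC))
E
```

```text
-0.24 F reactor [-1.4  1.2  6.6] M [ 0.13  0.09 -0.03] 5.93
-0.22 F reactor [-1.3  0.5  7.3] M [ 0.01  0.   -0.08] 6.48
-0.2 F reactor [-0.7  0.2  7.3] M [0.05 0.07 0.02] 7.03
-0.18 F reactor [-1.  -0.6  7.1] M [ 0.1   0.04 -0.07] 7.58
-0.16 F reactor [-0.7  0.9  8.1] M [ 0.07 -0.02  0.  ] 8.13
t 8.13 p [0.5339 0.1224 0.0586] F [0.7 0.9 8.1] M [ 0.07 -0.02  0.  ] w 0.0114 g 59.0
```

View pics/top2.png

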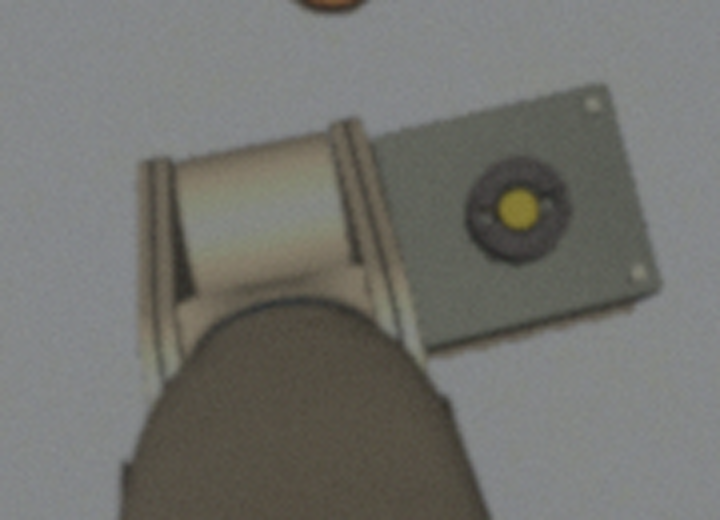

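The tray is inside with no side force, with the arm over the entrance and the socket clear at (518,210) in the crop. Pushing home until the stop answers.

```bash
python3 - <<'E'
from h import *
import pickle
manip.servo_line((*rx(-.125),.058),rate=.05)
x=-.125
while x<-.102:
    F=R.from_euler('z',-Y).apply(manip.get_contact_force());print(round(x,4),F.round(1),round(manip.get_time(),2))
    if F[0]<-12: break
    x+=.0015;manip.servo_line((*rx(x),.058),rate=.02)
manip.hold(.2);st()
d=np.array(manip.get_position())[:2]-C;print("reactor coords",R.from_euler('z',-Y).apply([*d,0]))
E
```

```text
-0.125 [-2.2 -0.7  8. ] 9.03
-0.1235 [-4.1  0.3  7.9] 9.28
-0.122 [-4.3 -0.3  8.1] 9.53
-0.1205 [-6.1  0.4  8.5] 9.78
-0.119 [-6.4  0.2  9.2] 10.03
-0.1175 [-4.9  0.7  8.6] 10.28
-0.116 [-6.  -0.4  9. ] 10.53
-0.1145 [-5.5 -0.3  8.7] 10.78
-0.113 [-13.9   1.5   7.9] 11.03
t 11.23 p [0.5448 0.0786 0.0586] F [-1.8 12.8  7.7] M [ 1.94  0.36 -0.11] w 0.0111 g 59.0
reactor coords [-0.11505292  0.00059371  0.        ]
```

Stop met with the fin at reactor x = -115 mm, exactly as expected. Releasing, then looking at the socket and the lamp, two wrist views each.

```bash
python3 - <<'E'
from h import *
import pickle
manip.command_gripper(.055)
manip.servo_line((*rx(-.115),.16),rate=.15)
out=[]
for i,(p,z,yaw,tgt) in enumerate([(rx(-.05),.26,Y+np.pi,(*rx(-.03),.1)),(rx(0),.26,Y+np.pi,(*rx(-.03),.1)),((.555,-.375,.2),None,1.0,(.57,-.38,.06)),((.585,-.36,.2),None,1.0,(.57,-.38,.06))]):
    manip.move_to((*p[:2],z or p[2]),down(yaw))
    c=cam("wrist");pickle.dump(c,open(f"v{i}.pkl","wb"))
    u,v=proj(c,np.array(tgt)).astype(int);u0=int(np.clip(u-100,0,312));v0=int(np.clip(v-75,0,234));print(i,u,v,u0,v0)
    out.append(cv2.resize(np.clip(c["image"][v0:v0+150,u0:u0+200,::-1]*1.5,0,255).astype(np.uint8),None,fx=2,fy=2,interpolation=cv2.INTER_CUBIC))
cv2.imwrite("pics/v.png",np.vstack([np.hstack(out[:2]),np.hstack(out[2:])]));st()
E
```

```text
0 258 200 158 125
1 259 152 159 77
2 275 184 175 109
3 255 213 155 138
t 15.19 p [ 0.5859 -0.3585  0.2002] F [-0.2 -0.5 -0.1] M [-0.02 -0.02  0.06] w 0.0552 g 0.0
```

View pics/v.png

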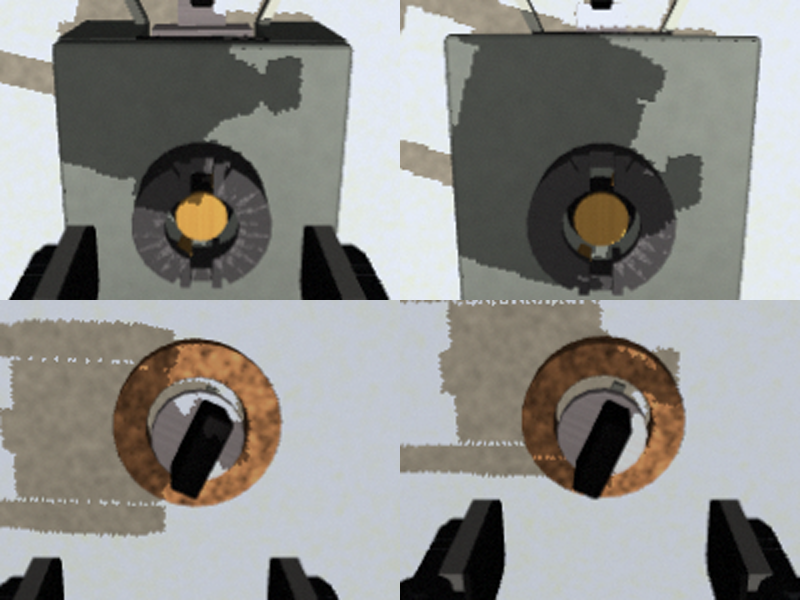

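The tray front is flush with the reactor face in v0. The socket is at (203,220)/(601,219) with its slots vertical in the image, i.e. along reactor x. The lamp bar lies at roughly (205,450)/(603,450), tilted. Measuring by masks.

```bash
python3 - <<'E'
from h import *
import pickle
V=[pickle.load(open(f"v{i}.pkl","rb")) for i in range(4)]
off=[(158,125),(159,77),(175,109),(155,138)]
# plunger
obs=[]
for c,o in zip(V[:2],off):
    w=c["image"][o[1]:o[1]+150,o[0]:o[0]+200].astype(np.uint8);h=cv2.cvtColor(w,cv2.COLOR_RGB2HSV)
    m=((h[...,1]>110)&(h[...,0]<35)&(h[...,0]>10)&(h[...,2]>50)).astype(np.uint8)
    k=max(cv2.findContours(m,0,1)[0],key=cv2.contourArea);e=cv2.fitEllipse(cv2.convexHull(k));print("yel",np.array(e[0])*2,e[1])
    obs.append((c,e[0][0]+o[0],e[0][1]+o[1]))
p,er=tri(*obs);print("plunger",p,er,[onz(*q,.113)[:2].round(4) for q in obs])
# bore/slot symmetric: roof front edge + side edges in v1 for yaw
for nm,i,P,z in(("front",1,[(447,38),(758,39)],.095),("front0",0,[(56,44),(350,46)],.095),("left1",1,[(447,40),(465,290)],.095),("right1",1,[(759,42),(743,290)],.095)):
    q=[onz(V[i],(x-400*i)/2+off[i][0],y/2+off[i][1],z) for x,y in P];d=q[1]-q[0];print(nm,[a[:2].round(4) for a in q],np.arctan2(d[1],d[0]),np.linalg.norm(d))
for i in(0,1): # slots mouth outer ends (approx), socket outer left/right
    for P in([(203,158),(203,278)],[(601,158),(601,283)])[i],([(132,218),(271,218)],[(527,219),(676,219)])[i]:
        q=[onz(V[i],(x-400*i)/2+off[i][0],y/2+off[i][1],.125) for x,y in P];print("sock",i,[a[:2].round(4) for a in q],((q[0]+q[1])/2)[:2].round(4))
for i in(2,3):
    c=V[i];o=off[i];g=cv2.cvtColor(c["image"][o[1]:o[1]+125,o[0]:o[0]+200],cv2.COLOR_RGB2GRAY)[:100]
    m=(g<28).astype(np.uint8);m[:, :60]=0;m[:,140:]=0
    k=max(cv2.findContours(m,0,1)[0],key=cv2.contourArea)
    P=np.array([onz(c,a[0]+o[0],a[1]+o[1],.07)[:2] for a in k[:,0]])
    hull=cv2.convexHull((P*1e4).astype(np.float32));ap=cv2.approxPolyDP(hull,12,True)[:,0]/1e4
    print(i,"area",cv2.contourArea(k));
    for a,b in zip(ap,np.roll(ap,-1,0)): d=b-a;print(a.round(4),"len",np.linalg.norm(d).round(4),"dir",np.arctan2(d[1],d[0]).round(3),"px",((proj(c,np.append(a,.07))-o)*2).round(0))
E
```

```text
yel [200.75100708 216.32707214] (23.954282760620117, 25.959444046020508)
yel [200.4120636  218.74783325] (26.131101608276367, 26.75849151611328)
plunger [ 0.57131582 -0.03330263  0.11405512] [np.float64(1.657608087932343e-05), np.float64(1.6576080879628155e-05)] [array([ 0.5715, -0.0338]), array([ 0.5714, -0.0336])]
front [array([0.4818, 0.0297]), array([0.6232, 0.064 ])] 0.23784337827475296 0.14546485156613992
front0 [array([0.482 , 0.0312]), array([0.623 , 0.0648])] 0.23405360776864623 0.1448603382973469
left1 [array([0.482 , 0.0289]), array([ 0.5123, -0.0945])] -1.3296351158845852 0.12699073840099956
right1 [array([0.6241, 0.0628]), array([ 0.6557, -0.059 ])] -1.3164736938168977 0.1259214358522871
sock 0 [array([0.5639, 0.0012]), array([ 0.5793, -0.0611])] [ 0.5716 -0.0299]
sock 0 [array([ 0.538, -0.037]), array([ 0.6033, -0.0209])] [ 0.5706 -0.029 ]
sock 1 [array([ 0.564, -0.003]), array([ 0.5784, -0.0607])] [ 0.5712 -0.0319]
sock 1 [array([ 0.5381, -0.0382]), array([ 0.6039, -0.022 ])] [ 0.571  -0.0301]
2 area 803.0
[ 0.5843 -0.3586] len 0.0337 dir -2.592 px [204. 100.]
[ 0.5556 -0.3762] len 0.0106 dir -2.05 px [170. 166.]
[ 0.5507 -0.3856] len 0.0109 dir -0.937 px [172. 188.]
[ 0.5571 -0.3944] len 0.0358 dir 0.555 px [194. 196.]
[ 0.5875 -0.3756] len 0.0087 dir 1.346 px [230. 128.]
[ 0.5894 -0.3671] len 0.0099 dir 2.109 px [224. 110.]
3 area 752.5
[ 0.5889 -0.3575] len 0.0029 dir 2.911 px [210. 100.]
[ 0.5861 -0.3568] len 0.0353 dir -2.547 px [204. 102.]
[ 0.5568 -0.3766] len 0.0094 dir -2.256 px [174. 168.]
[ 0.5509 -0.3839] len 0.0117 dir -1.034 px [172. 186.]
[ 0.5569 -0.3939] len 0.0036 dir 0.068 px [194. 196.]
[ 0.5604 -0.3937] len 0.0322 dir 0.59 px [200. 192.]
[ 0.5872 -0.3758] len 0.0116 dir 1.017 px [228. 134.]
[ 0.5933 -0.3659] len 0.0095 dir 2.049 px [228. 110.]
```

Lamp centre (0.571,-0.379), bar yaw 0.57, top height consistent in both views. Socket centre (0.5714,-0.0335), yaw -1.332. Gripping the lamp, then measuring its offset in the hand.

```bash
sed -i 's/^C=.*/C=np.array([.5714,-.0335]);Y=-1.332/' h.py; python3 - <<'E'
from h import *
import pickle
p=(.5708,-.3789)
manip.move_to((*p,.14),down(.57))
manip.servo_line((*p,.061),rate=.1);st()
manip.command_gripper(0.0,80);st()
manip.servo_line((*p,.20),rate=.15);st()
manip.move_to((*C,.22),down(Y+np.pi));manip.hold(.2);st()
c=cam("wrist");pickle.dump(c,open("g.pkl","wb"))
t=cam("top");pickle.dump(t,open("gt.pkl","wb"))
a=np.clip(c["image"][150:350,156:356,::-1]*2.,0,255).astype(np.uint8)
cv2.imwrite("pics/g.png",cv2.resize(a,None,fx=3,fy=3,interpolation=cv2.INTER_CUBIC))
print(manip.get_joint_positions(), np.array(c["mount"])[:3,3],c["fx"],c["cx"],c["cy"])
E
```

```text
t 16.6 p [ 0.5712 -0.3792  0.0614] F [-0.5 -0.7  0.3] M [-0.02  0.06 -0.03] w 0.0551 g 0.0
t 17.05 p [ 0.5711 -0.3791  0.0617] F [0.1 1.  5. ] M [0.15 0.09 0.  ] w 0.0127 g 78.0
t 18.12 p [ 0.5701 -0.3785  0.1988] F [-0.3  0.7 -2.1] M [-0.02 -0.02  0.1 ] w 0.0128 g 78.0
t 19.62 p [ 0.5716 -0.0345  0.2199] F [-0.4 -0.1 -2. ] M [ 0.    0.04 -0.  ] w 0.0128 g 78.0
[-8.06125539e-02  3.88150518e-01  1.77419469e+00 -3.37346737e-05
  9.79368486e-01 -3.18008387e-01] [ 0.07972094 -0.00069745 -0.1206826 ] 291.30638228811347 257.2848605171555 192.2470309184585
```

View pics/g.png

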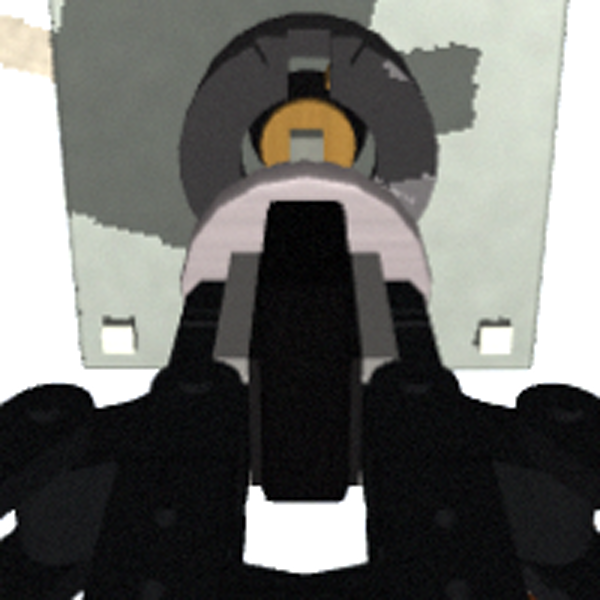

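The close view shows the bar gripped straight. Its -x lug is at (306,145) and the entry slot at (308,55), both in line. Computing in-hand offsets.

```bash
python3 - <<'E'
from h import *
import pickle
c=pickle.load(open("g.pkl","rb"));w=dict(c)
c["T"]=np.array(c["mount"])
f=lambda x,y:(156+x/3-.33,150+y/3-.33)
for n,(x,y),z,e in(("bar near base",(305,202),.025,20),("bar far top",(305,500),-.009,-20),("flange top",(306,173),.025,24),("flange bot",(306,163),.035,24),("lug tip",(307,131),.049,23),("lug tip/bot",(307,131),.055,23),("lug L",(290,145),.049,-3.5),("lug R",(325,145),.049,3.5),("flL",(182,285),.025,-24),("flR",(432,285),.025,24)):
    print(n,(onz(c,*f(x,y),z)*1e3).round(1)[:2],e)
# socket slot sides at mouth z=.125, and collar left/right, reactor coords
for n,(x,y),z in(("slotL",(288,45),.125),("slotR",(331,45),.125),("collL",(180,150),.125),("collR",(438,150),.125),("slotinner",(309,70),.125),("yelTop",(307,98),.113),):
    p=onz(w,*f(x,y),z)[:2]-C;print(n,(R.from_euler('z',-Y).apply([*p,0])*1e3).round(1)[:2])
p=np.array(manip.get_position())
print("tcp in reactor",R.from_euler('z',-Y).apply([*(p[:2]-C),0])*1e3,"yaw err",(R.from_euler('z',-(Y+np.pi))*R.from_rotvec(manip.get_ee_rot())*R.from_euler('x',np.pi).inv()).as_rotvec())
E
```

```text
bar near base [18.5 -0.7] 20
bar far top [-18.3  -0.7] -20
flange top [24.1 -0.6] 24
flange bot [22.3 -0.5] 24
lug tip [24.1 -0.3] 23
lug tip/bot [22.1 -0.3] 23
lug L [21.1 -3.8] -3.5
lug R [21.1  3.4] 3.5
flL [  1.7 -23.7] -24
flR [ 1.7 23. ] 24
slotL [-30.8  -5.1]
slotR [-30.8   5.8]
collL [ -2.8 -33.5]
collR [-2.8 34. ]
slotinner [-24.3   0.2]
yelTop [-13.5  -0.3]
tcp in reactor [ 0.73328002 -0.10366731  0.        ] yaw err [ 1.23720362e-04 -1.13338103e-05 -1.38168302e-03]
```

```bash
cat >> h.py <<'E'
def goto(xy,z,yaw,rate=.03,n=1): # one-step correction of steady error
    cmd=np.array([*xy,z]);
    global OFF
    manip.servo_line(cmd+OFF,down(yaw),rate=rate)
    e=np.array([*xy,z])-np.array(manip.get_position()); e[2]=0
    return e
OFF=np.zeros(3)
E
python3 - <<'E'
import h
from h import *
T=rx(.0003,.0007)
rr=lambda F:R.from_euler('z',-Y).apply(F).round(1)
e=goto(T,.192,Y+np.pi,.05);manip.hold(.3);e=np.append(T,0)-np.array(manip.get_position());e[2]=0;h.OFF=e;print("off",e)
goto(T,.190,Y+np.pi);manip.hold(.2);st()
z=.190
while z>.1735:
    z-=.0015;goto(T,z,Y+np.pi);F=manip.get_contact_force();p=manip.get_position()
    print(round(z,4),round(p[2],4),rr(F),np.round(manip.get_torque(),2),rr([*(p[:2]-T),0])*1)
    if F[2]>9 or np.hypot(F[0],F[1])>10: print("stop");break
st();np.save("off.npy",h.OFF)
E
```

```text
off [-1.36645929e-04 -9.52129590e-06  0.00000000e+00]
t 21.18 p [ 0.572  -0.0336  0.19  ] F [-0.9 -0.9 -1.7] M [0.05 0.02 0.01] w 0.0129 g 78.0
0.1885 0.1884 [-0.7 -0.5 -1.5] [ 0.03  0.02 -0.  ] [-0. -0.  0.]
0.187 0.1869 [ 0.5 -0.1 -2.1] [ 0.01  0.01 -0.03] [-0. -0.  0.]
0.1855 0.1854 [-1.  -0.8 -1.3] [-0.01  0.07  0.05] [-0. -0.  0.]
0.184 0.1839 [-0.5  0.8 -1.8] [0.01 0.03 0.03] [-0. -0.  0.]
0.1825 0.1824 [-0.4 -0.3 -1.8] [ 0.02 -0.01  0.03] [-0. -0.  0.]
0.181 0.1809 [-0.3 -0.8 -1.2] [ 0.08 -0.01  0.01] [-0. -0.  0.]
0.1795 0.1794 [ 0.  -0.1 -1.7] [-0.01 -0.03 -0.02] [-0. -0.  0.]
0.178 0.1779 [-0.4 -0.5 -1.8] [ 0.04 -0.03  0.01] [-0. -0.  0.]
0.1765 0.1764 [-0.5 -0.2 -1.7] [ 0.01 -0.02  0.01] [-0. -0.  0.]
0.175 0.1748 [ 0.  -0.5 -2.6] [0.   0.03 0.04] [-0. -0.  0.]
0.1735 0.1738 [-0.4 -0.8  1.7] [0.01 0.26 0.01] [ 0. -0.  0.]
t 23.93 p [ 0.5721 -0.0336  0.1738] F [-0.9  0.2  1.7] M [0.01 0.26 0.01] w 0.0127 g 78.0
```

Lugs entered cleanly, plunger met at the expected 12 mm. Pushing to 23 mm depth, then twisting.

```bash
python3 - <<'E'
import h
from h import *
h.OFF=np.load("off.npy");T=rx(.0003,.0007);y0=Y+np.pi
rr=lambda F:R.from_euler('z',-Y).apply(F).round(1)
bad=False
for z in np.arange(.172,.1624,-.0015):
    goto(T,z,y0);F=np.array(manip.get_contact_force());print(round(z,4),round(manip.get_position()[2],4),rr(F))
    if F[2]>20 or np.hypot(*F[:2])>12: bad=True;print("stop");break
st()
if not bad:
    a=0
    while a<1.64:
        a+=.08;goto(T,z,y0-a);manip.hold(.05);F=np.array(manip.get_contact_force());M=np.array(manip.get_torque())
        act=np.arctan2(*R.from_rotvec(manip.get_ee_rot()).as_matrix()[[1,0],0])
        print(round(a,2),"act",round(y0-act,3),rr(F),M.round(2),round(manip.get_position()[2],4),round(manip.get_time(),2))
        if np.hypot(*F[:2])>15 or F[2]>25 or abs(M[2])>.9: print("stop");break
    st()
E
```

```text
0.172 0.1721 [-0.5 -0.1  3.7]
0.1705 0.1706 [-1.1 -0.6  3.6]
0.169 0.169 [0.  0.6 5. ]
0.1675 0.1675 [-1.1  0.2  3.7]
0.166 0.1661 [ 0.  -1.   6.1]
0.1645 0.1647 [-0.1 -2.9  4.9]
0.163 0.1633 [-0.1 -1.1  6.5]
t 25.68 p [ 0.5722 -0.0336  0.1633] F [-1.1 -0.1  6.5] M [-0.03  0.3  -0.04] w 0.0126 g 79.0
0.08 act 0.08 [-0.  -0.   6.6] [-0.06  0.28  0.04] 0.1634 25.98
0.16 act 0.16 [-0.8 -1.   7.2] [0.03 0.28 0.05] 0.1633 26.28
0.24 act 0.24 [-0.7 -0.6  6.4] [0.   0.19 0.03] 0.1634 26.58
0.32 act 0.32 [-0.2 -1.2  6.5] [0.06 0.21 0.05] 0.1634 26.88
0.4 act 0.4 [-1.2  0.2  6.2] [0.05 0.21 0.03] 0.1634 27.18
0.48 act 0.48 [-0.3 -0.6  5.9] [0.06 0.2  0.06] 0.1634 27.48
0.56 act 0.56 [-0.5  0.2  6.1] [0.   0.07 0.14] 0.1634 27.78
0.64 act 0.64 [-0.1  0.5  6.1] [0.07 0.09 0.06] 0.1634 28.08
0.72 act 0.72 [-0.2  1.1  6. ] [0.04 0.08 0.04] 0.1634 28.38
0.8 act 0.8 [-0.4  0.3  5.3] [0.07 0.04 0.14] 0.1634 28.68
0.88 act 0.88 [-0.3  0.3  4.7] [0.01 0.05 0.11] 0.1634 28.98
0.96 act 0.96 [ 0.2 -0.2  6.4] [ 0.03 -0.01  0.12] 0.1635 29.28
1.04 act 1.04 [0.6 1.5 5.4] [-0.05 -0.04  0.13] 0.1634 29.58
1.12 act 1.12 [2.  1.1 5. ] [-0.04 -0.08  0.12] 0.1634 29.88
1.2 act 1.199 [1.6 1.  5.6] [-0.07 -0.12  0.06] 0.1634 30.18
1.28 act 1.279 [1.1 0.6 4.3] [-0.08 -0.15  0.13] 0.1635 30.48
1.36 act 1.358 [1.  0.3 5.4] [-0.14 -0.19  0.15] 0.1635 30.78
1.44 act 1.438 [1.7 0.5 5.4] [-0.19 -0.17  0.17] 0.1634 31.08
1.52 act 1.516 [2.  2.3 5.2] [-0.36 -0.41  0.27] 0.1634 31.38
1.6 act 1.593 [1.7 2.2 4.6] [-0.38 -0.47  1.4 ] 0.1634 31.68
stop
t 31.68 p [ 0.5729 -0.0339  0.1634] F [ 2.5 -1.1  4.6] M [-0.38 -0.47  1.4 ] w 0.0124 g 82.0
```

The stop answered (1.4 N m). Pressing the rest of the way down to the bottom so it's firmly seated, then a last check.

```bash
python3 - <<'E'
import h
from h import *
h.OFF=np.load("off.npy");T=rx(.0003,.0007);y0=Y+np.pi
z=.1625
while z>.1593:
    goto(T,z,y0-1.59);F=np.array(manip.get_contact_force());print(round(z,4),round(manip.get_position()[2],4),F.round(1),np.round(manip.get_torque(),2))
    if F[2]>14: break
    z-=.0007
manip.hold(.5);st()
c=cam("wrist")
a=np.clip(c["image"][150:350,156:356,::-1]*2.,0,255).astype(np.uint8)
cv2.imwrite("pics/end.png",cv2.resize(a,None,fx=3,fy=3,interpolation=cv2.INTER_CUBIC))
E
```

```text
0.1625 0.1633 [ 2.  -2.7  7.9] [-0.38 -0.26  1.25]
0.1618 0.1632 [ 0.7 -1.1 14.5] [-0.34  0.07  1.32]
t 32.68 p [ 0.5731 -0.0339  0.1632] F [ 0.5 -2.  13.9] M [-0.36  0.05  1.26] w 0.0127 g 82.0
```

View pics/end.png

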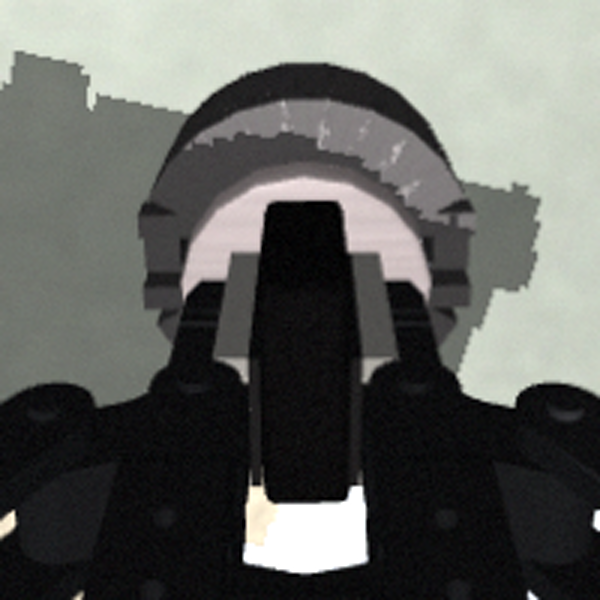

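The lamp is turned 90° with the flange close to the mouth (slots now at the left and right of the view). Downward motion is held by friction from the stop torque, so I'll ease the twist slightly, press, re-twist and hand in.

```bash
python3 - <<'E'
import h
from h import *
h.OFF=np.load("off.npy");T=rx(.0003,.0007);y0=Y+np.pi
goto(T,.163,y0-1.51);st()
z=.163
while z>.1609:
    z-=.0007;goto(T,z,y0-1.51);F=np.array(manip.get_contact_force());print(round(z,4),round(manip.get_position()[2],4),F.round(1),np.round(manip.get_torque(),2))
    if F[2]>16: break
goto(T,z,y0-1.57);manip.hold(.5);st()
act=np.arctan2(*R.from_rotvec(manip.get_ee_rot()).as_matrix()[[1,0],0]);print(y0-act)
E
```

```text
t 32.98 p [ 0.5728 -0.0339  0.164 ] F [ 0.5 -1.9 10.1] M [-0.39 -0.1   0.23] w 0.013 g 80.0
0.1623 0.1633 [ 1.1 -1.7 10.3] [-0.32 -0.12  0.26]
0.1616 0.1626 [ 0.4 -3.  10.1] [-0.33 -0.09  0.21]
0.1609 0.162 [ 0.3 -1.9 11.5] [-0.33 -0.06  0.2 ]
t 34.48 p [ 0.573 -0.034  0.162] F [ 0.1 -1.9 11.6] M [-0.32 -0.08  0.96] w 0.013 g 81.0
1.564164739248458
```

```bash
python3 -c "
from rig import manip
print(manip.sign_off())"
```

```text
the job is handed in; nothing more can be done
None
```

The job is handed in at about 34.5 s: the tray is home against the inner stop and flush with the reactor face. The lamp was still gripped, pressed about 24 mm into the socket (bottom is 26) and held against the clockwise stop. I saw nothing fall or touch the bystanders, but the vials are hidden inside, so I last saw them standing before gripping the tray.

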